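# Wedge the last-cage gate shut

## Task

The gate of the green shoe-last cage stands ajar and has no latch. Pick up the metal wedge, swing the gate fully shut, and tap the wedge thin end first, square to the gate, under the free (unhinged) half of the gate's bottom tube until it jams firmly; feel for the jam and do not ram it, then let go so that the wedge alone keeps the gate shut. Leave the other things on the bench where they are.

Things in the scene. Friction and masses are not known exactly. Their poses are not given: they have to be found in the camera images.
- wedge: Loose plain aluminium wedge, about 0.28 kg, 155 mm long, 34 mm wide, flat underside on the bench. Origin: centre of the underside; x points to the thin end (nose, 77.5 mm from the origin), z up. The top is one even slope: 4 mm thick at the nose, 35 mm at the butt (20 mm per 100 mm). Once jammed, friction keeps it in when it is let go.
- wedge_grip (a point): Point in the wedge to grip, across its 34 mm width: 62 mm behind its origin towards the butt, 15 mm above its underside, where it is 32 mm thick. Held here, the gripper's body stays clear of the gate. Drive it 1 to 1.5 mm higher than it was gripped: pressed down, its drag on the bench masks the push.
- cage: Fixed cage of green steel tube, 290 mm wide (y), 180 deep (x), 170 high, holding two brown lasts on a shelf 55 mm above the bench; below the shelf is open bench. Origin: on the bench below the middle of the shut gate. x points into the cage (the way to drive the wedge), y to the hinge side, z up. Posts (radius 9 mm) beside the gate at y = +-145 mm.
- cage_mouth (a point): Point of the cage on the bench below the shut gate's centre line, in its free half: a good line for the wedge (cage frame x = 0, y = -75 mm). Same axes as the cage.
- hinge_foot (a point): Point of the cage on the bench below the gate's upright hinge axis (cage frame x = 0, y = +130 mm). The gate is 252 mm long from this axis to its free end post's centre; tubes 16 mm thick, top about 163 mm above the bench. Its round bottom tube clears the bench by 7 to 17 mm: this differs each time and is not measured. The gate cannot rise.
- gate (a joint): Swing of the gate, rad: 0 = shut on its stop, grows as it opens out of the cage (to -x of the cage); under 1 N moves it and it stays where left. The wedge, slid under it along the bench, swings it shut with little force, then jams and the push climbs by 1 to 4 N per mm: 13 to 17 N of push along the wedge is a firm jam; over 28 N between wedge and gate bends the gate.
- dispenser: Bystander: loose blue conical dispenser bottle, 68 mm wide, 135 mm high, origin under its centre.
- pot: Bystander: loose cream square glue pot, 85 mm wide, 78 mm high, origin under its centre.
- last: Bystander: loose olive plastic shoe last (foot form), 250 mm long, 90 mm wide, 105 mm high, origin under its middle, x to the toe.
Mind the look-alikes: they are no part of the job. Of the things that look like the wedge, take the one that is nearest to the robot's base at the start.

How it is judged (in metres and radians):
At the end, for the whole second after the job is handed in: The gate is shut (within 0.03 rad of its stop); the released wedge lies at rest and flat under the free half of the gate (its centre line 10 to 130 mm from the gate's middle, on the free side), within 0.3 rad of square to it, and is jammed: it presses on the gate with more than 4 N by itself (value of joint gate below 0.03 rad and contact force between wedge and gate above 4 N and y of wedge in the frame of cage between -0.13 and -0.01 m and angle between the x axis of wedge and the x axis of cage, either way round below 0.3 rad and angle between wedge's own z axis and vertical below 0.1 rad and linear speed of wedge below 0.01 m/s); the robot touches nothing.
It fails at once if the wedge is rammed: wedge and gate press on each other with more than 28 N (contact force between wedge and gate above 28 N).
It fails at once if the robot itself pushes the gate with more than 25 N (contact force between the arm and gate above 25 N).
It fails at once if a bystander is moved more than 30 mm (distance of any of dispenser, pot, last from where it was at the start of the episode above 0.03 m).
It also fails if it takes over 53 s, if anything falls off the work surface, if the arm or the gripper's body presses on something with over 40 N, if the wrist force passes 120 N, or if a joint passes its speed limit or range.

## Robot

A 6-joint arm with a two-finger parallel gripper is mounted at the origin on the work surface. World frame = base frame: x ahead of the robot, y to its left, z up, the work surface at z = 0. Lengths are in m, angles in degrees, forces in N, time in s.
With the tool pointing down it reaches from about 0.35 to 0.775 m from the base axis. Payload 7.3 kg.
Tool frame: the origin (TCP) lies at the very end of the fingers, on their centre line; the grasp point (between the pads) lies 19 mm behind it; z points along the fingers, y is the line along which they close (so a half turn about z gives the same grasp; the last joint's range is limited). The gripper opens to 92 mm and grips with 3 to 60 N. Pads are 19 mm wide; open, the fingers measure 130 mm over their backs; the gripper's body (75 mm by 190 mm) begins 47 mm behind the grasp point.
Start: joints at [55.29, 19.595, 87.324, -0, 73.075, -8.365], TCP at [0.233, 0.471, 0.193] pointing down, gripper open.
Joint ranges: [-145.02, 145.02], [-44.19, 115.74], [2.07, 154.8], [-57.11, 237.11], [16.16, 152.29], [-177.93, 177.93]. Speed limits (degrees/s): [147.25, 147.25, 180, 180, 180, 180].

## Interface

Orientations are given as [roll, pitch, yaw] about the fixed x, y, z axes, in that order (R = Rz(yaw) Ry(pitch) Rx(roll)).
In Python, from cell import robot gives the robot as it stands.
- The arm moves only by the shell command python3 -m crank 'ROWS' [FORCE]. ROWS is a JSON object whose one key "plan" holds one flat list of numbers, 7 for each row, row after row: the opening, from 0 (shut) to 1 (fully open), then the shift along the tool's x, y, z in units of 30 mm (1.0 is 30 mm), then the turn, a rotation vector about the tool's x, y, z in units of 5 degrees (1.0 is 5 degrees). A call has 1 to 8 rows; each row shifts and turns the commanded pose from where the row before left it, along the tool's axes as they then stand; what a row does not reach is not made up. A row lasts 1/10 s, in which the tool goes at most 50 mm and 8.59 degrees, less where a joint would pass 70% of its speed; a pose out of reach is approached as far as the arm can. A call is refused whole if a number of a shift passes 1 or a number of a turn 1, either way. A call with a gripper value outside its range is refused whole. The fingers move at their own pace and stop on an object; FORCE is the grip in N (left out, the last holds). Time passes only in rows, so rows that do not move let the fingers close. It gives the time, the measured TCP pose, the force, the opening and the grip force at its end, in the units of the state.
- robot.state(): the state, without advancing time (a new reading comes with each control period).
- robot.snapshot(name): name is "scene" or "top" or "wrist"; returns the picture (384x512x3 uint8, blue, green, red); there is no depth.
- robot.camera_params(name): a dict with "fx", "fy", "cx", "cy" (pixels), "xyz" and "attitude" of the camera in the world. Camera axes: x right, y down, z forward; pixel columns grow to the right and rows downward; lengths in m; the calibration is good to about 2 mm. A picture is of the moment at which its call begins: read the wrist's pose just before it. camera_params takes no time and is no camera call; for the wrist camera it gives the pose at the moment of the call.
- robot.hand_in(): hands the job in; it is judged then, once.
The state is a dict: "time": time; "joint_pos": joint angles; "qvel": joint speeds; "effort": joint torques, N m; "ee_pos": TCP position; "ee_rot": TCP orientation; "ft_force": force on the tool from outside, world axes, zero at the start; "ft_torque": the same for the moment, N m; "gripper_width": finger opening in m; "finger_force": force on a finger pad.
Only numpy, scipy, OpenCV 4.12 (cv2) and the standard library are available. Lean on these libraries where they do the work, as an engineer would, in place of code of your own. Each camera call takes 0.05 s, during which the arm holds its last target. There are 200 camera calls.

## Working session

There is one attempt and no reset: what is moved stays moved. The work goes in short steps, Python scripts to look and compute and a shell command to move; the robot and the scene stay as the last step left them, time stands still between calls to the robot, and variables do not carry over. Pictures are saved under pics/ and viewed, at most 10 in all, crops included, and the job is handed in when it is done.

```bash
mkdir -p pics; ls; cat > h.py <<'E'
import numpy as np,cv2,json
from cell import robot
from scipy.spatial.transform import Rotation as R
def Rm(a): return R.from_euler('xyz',a,degrees=True).as_matrix()
def ray(p,uv):
    d=Rm(p['attitude'])@np.array([(uv[0]-p['cx'])/p['fx'],(uv[1]-p['cy'])/p['fy'],1.]); return np.array(p['xyz']),d
def onz(p,uv,z=0.):
    o,d=ray(p,uv); return o+d*(z-o[2])/d[2]
def tri(p1,a,p2,b):
    o1,d1=ray(p1,a);o2,d2=ray(p2,b)
    s=np.linalg.lstsq(np.c_[d1,-d2],o2-o1,rcond=None)[0]
    x,y=o1+s[0]*d1,o2+s[1]*d2; return (x+y)/2,np.linalg.norm(x-y)
def proj(p,X):
    c=Rm(p['attitude']).T@(np.array(X)-p['xyz']); return np.array([p['fx']*c[0]/c[2]+p['cx'],p['fy']*c[1]/c[2]+p['cy']])
def snap(n,f):
    p=robot.camera_params(n); im=robot.snapshot(n); cv2.imwrite(f,im); json.dump({k:(np.array(v).tolist()) for k,v in p.items()},open(f[:-3]+'json','w')); return p,im
E
python3 - <<'E'
from h import *
for n in("scene","top"):
    p,im=snap(n,f'pics/{n}0.png'); print(n,p)
p,im=snap('wrist','pics/wrist0.png');print(p)
print(robot.state())
a=cv2.imread('pics/scene0.png');b=cv2.imread('pics/top0.png')
E
```

```text
pics
scene {'fx': 412.9809327105227, 'fy': 412.9809327105227, 'cx': 249.73986417967728, 'cy': 196.85637197601676, 'xyz': array([ 1.41589108, -0.22893655,  1.26048396]), 'attitude': array([-144.37747379,    0.28846662,   81.53634608])}
top {'fx': 353.05725260743117, 'fy': 353.05725260743117, 'cx': 263.10909871633226, 'cy': 187.68386936321713, 'xyz': array([ 0.42007134, -0.10342889,  1.3277045 ]), 'attitude': array([-1.74335709e+02,  1.41536150e-01, -8.98321529e+01])}
{'fx': 328.18595264363654, 'fy': 328.18595264363654, 'cx': 251.57550354298394, 'cy': 181.83351928957745, 'xyz': array([0.16560578, 0.50406622, 0.38428039]), 'attitude': array([163.99113795,   0.20172559,  63.58713117])}
{'time': 0.15, 'joint_pos': array([ 5.52881845e+01,  1.96257216e+01,  8.73624881e+01, -1.72680471e-04,
        7.30742935e+01, -8.36669308e+00]), 'qvel': array([-0.03237265, -0.01870337, -0.16190699, -0.04576322, -0.01026253,
       -0.02610826]), 'effort': array([ 1.47355342e-03, -4.31469619e+01, -2.44355249e+01,  7.18302769e-02,
        5.37308352e-02, -3.58269779e-05]), 'ee_pos': array([0.23279121, 0.4702081 , 0.19293185]), 'ee_rot': array([-1.79938138e+02, -8.93131775e-03,  1.53654923e+02]), 'ft_force': array([ 0.32559543, -0.01109388,  0.69565494]), 'ft_torque': array([-0.02030999, -0.02280132,  0.01546249]), 'finger_force': 0.0, 'gripper_width': 0.09176460385437939}
```

View pics/scene0.png

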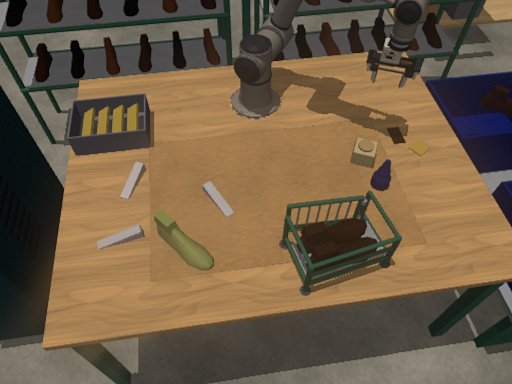

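View pics/top0.png

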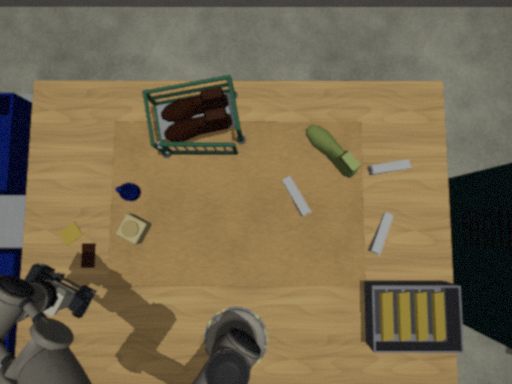

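The wedge candidates in the top view are at pixels (297,196), (382,233) and (390,167). In the scene view they are at (217,198), (132,180) and (120,237). Next I'll measure their distance from the base and take close crops.

```bash
python3 - <<'E'
from h import *
T=cv2.imread('pics/top0.png');S=cv2.imread('pics/scene0.png')
pt=json.load(open('pics/top0.json'));ps=json.load(open('pics/scene0.json'))
for n,im,p in(('top',T,pt),('scene',S,ps)):
    hsv=cv2.cvtColor(im,cv2.COLOR_BGR2HSV)
    m=((hsv[...,1]<45)&(hsv[...,2]>120)).astype(np.uint8)
    N,l,st,c=cv2.connectedComponentsWithStats(m)
    for i in range(1,N):
        if 80<st[i,4]<900:
            w=onz(p,c[i],0.015)
            if abs(w[0])<1.2 and abs(w[1])<1: 
                cn=cv2.findContours((l==i).astype(np.uint8),0,2)[0][0]
                b=cv2.boxPoints(cv2.minAreaRect(cn))
                print(n,c[i].round(1),st[i,4],w.round(3),'r',np.hypot(*w[:2]).round(3),[onz(p,q,.01)[:2].round(3).tolist() for q in b])
c1=cv2.resize(T[70:165,135:255],None,fx=4,fy=4,interpolation=2)
c2=cv2.resize(S[185:300,270:410],None,fx=4,fy=4,interpolation=2)[:, :]
c3=cv2.resize(S[175:222,195:240],None,fx=4,fy=4,interpolation=2)
c4=cv2.resize(T[170:222,275:322],None,fx=4,fy=4,interpolation=2)
def cr(a,w,h):
    o=np.zeros((h,w,3),np.uint8);o[:min(h,a.shape[0]),:min(w,a.shape[1])]=a[:h,:w];return o
c1=cv2.resize(T[70:165,135:255],(400,317));c2=cv2.resize(S[185:300,270:410],(400,329))
im=np.vstack([np.hstack([cr(c1,400,330),cr(c2,400,330)]),np.hstack([cr(c4,400,210),cr(c3,400,210)])])
cv2.imwrite('pics/crop1.png',im)
E
```

```text
top [200.5  45.8] 84 [1.105 0.146 0.015] r 1.114 [[1.086, 0.182], [1.151, 0.147], [1.129, 0.109], [1.063, 0.144]]
top [290.4  72.1] 535 [ 0.999 -0.204  0.015] r 1.019 [[1.038, -0.117], [1.038, -0.277], [0.974, -0.276], [0.973, -0.117]]
top [28.3 77.3] 126 [0.976 0.808 0.015] r 1.268 [[0.965, 0.85], [1.025, 0.826], [0.997, 0.771], [0.938, 0.796]]
top [26.  92.9] 112 [0.914 0.813 0.015] r 1.223 [[0.914, 0.852], [0.959, 0.833], [0.93, 0.776], [0.885, 0.794]]
top [161.8 120.2] 145 [0.808 0.287 0.015] r 0.857 [[0.866, 0.313], [0.874, 0.272], [0.747, 0.246], [0.739, 0.286]]
top [456.9 163.6] 397 [ 0.643 -0.828  0.015] r 1.048 [[0.699, -0.778], [0.725, -0.878], [0.622, -0.898], [0.597, -0.798]]
top [390.6 166.4] 352 [ 0.632 -0.578  0.015] r 0.857 [[0.638, -0.506], [0.662, -0.65], [0.628, -0.655], [0.603, -0.511]]
top [296.1 195.5] 398 [ 0.521 -0.223  0.015] r 0.567 [[0.581, -0.167], [0.6, -0.199], [0.464, -0.277], [0.445, -0.246]]
top [381.9 232.9] 398 [ 0.384 -0.538  0.015] r 0.661 [[0.316, -0.496], [0.463, -0.549], [0.451, -0.584], [0.305, -0.53]]
top [ 54.6 305.5] 149 [0.119 0.654 0.015]
[... 1581 characters left out ...]
0 [ 0.523 -0.222  0.015] r 0.568 [[0.448, -0.274], [0.427, -0.245], [0.587, -0.172], [0.606, -0.2]]
scene [369.5 232.1] 100 [0.745 0.287 0.015] r 0.798 [[0.753, 0.257], [0.699, 0.291], [0.728, 0.341], [0.781, 0.307]]
scene [118.9 236.3] 370 [ 0.631 -0.579  0.015] r 0.856 [[0.635, -0.66], [0.586, -0.511], [0.62, -0.499], [0.668, -0.648]]
scene [506.6 294.5] 184 [1.03  0.643 0.015] r 1.215 [[0.996, 0.634], [0.987, 0.666], [1.073, 0.663], [1.082, 0.632]]
scene [133.3 364.1] 118 [ 1.068 -0.523  0.015] r 1.189 [[1.035, -0.539], [1.039, -0.513], [1.09, -0.513], [1.086, -0.538]]
scene [287.1 376.5] 119 [ 1.166 -0.091  0.015] r 1.17 [[1.175, -0.117], [1.14, -0.105], [1.151, -0.065], [1.187, -0.078]]
```

View pics/crop1.png

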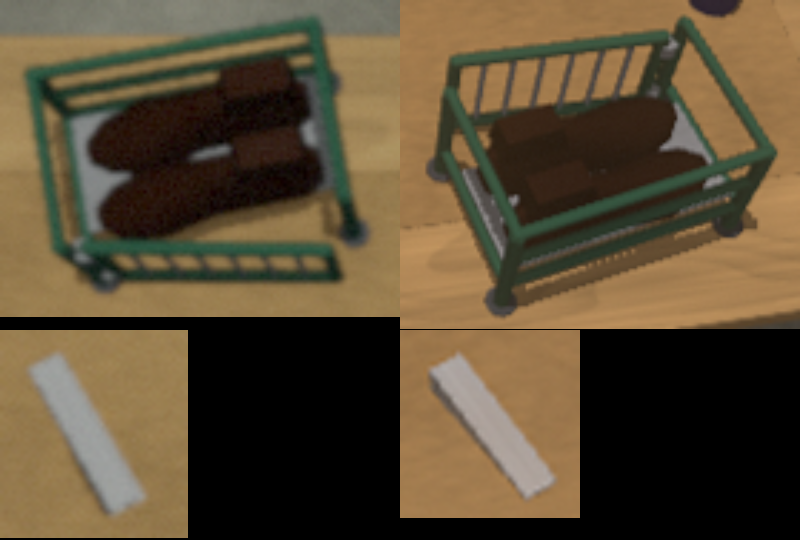

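The crops show three things:
- **Gate:** it faces the robot. It is hinged at image-left in the top view (pixel ~(166,153)), and its free end is at ~(236,152), standing ajar.
- **Wedge:** the nearest candidate is at top (296,196), r = 0.567 m. The others are at 0.66 and 0.86 m.
- **Wedge direction:** the dark, thick butt is on the robot side, and the nose points away at about 30° yaw.

I'll move over it and confirm from close by.

```bash
cat >> h.py <<'E'
def go(xyz,yaw,n,grip=1,pose=None):
    """advice: rows (units of moves) from the present pose to a tool-down pose; returns summary"""
    s=robot.state(); p0=np.array(s['ee_pos']);R0=R.from_euler('xyz',s['ee_rot'],degrees=True)
    R1=R.from_euler('xyz',[180,0,yaw],degrees=True); rv=(R0.inv()*R1).as_rotvec(degrees=True)
    p=p0;Rc=R0
    for i in range(n):
        t=p0+(np.array(xyz)-p0)*(i+1)/n; d=Rc.inv().apply(t-p)/.03
        print(np.r_[grip,d.round(2),(rv/n/5).round(2)].tolist())
        p=p+Rc.apply(d.round(2)*.03);Rc=Rc*R.from_rotvec((rv/n/5).round(2)*5,degrees=True)
E
python3 - <<'E'
from h import *
go([0.455,-0.26,0.19],-150,24)
E
```

```text
[1.0, -0.73, -0.77, 0.0, -0.0, -0.0, -0.47]
[1.0, -0.69, -0.8, 0.01, -0.0, -0.0, -0.47]
[1.0, -0.66, -0.83, 0.0, -0.0, -0.0, -0.47]
[1.0, -0.63, -0.86, 0.01, -0.0, -0.0, -0.47]
[1.0, -0.59, -0.88, 0.0, -0.0, -0.0, -0.47]
[1.0, -0.55, -0.9, 0.01, -0.0, -0.0, -0.47]
[1.0, -0.52, -0.93, 0.0, -0.0, -0.0, -0.47]
[1.0, -0.48, -0.94, 0.01, -0.0, -0.0, -0.47]
[1.0, -0.44, -0.97, 0.0, -0.0, -0.0, -0.47]
[1.0, -0.4, -0.98, 0.01, -0.0, -0.0, -0.47]
[1.0, -0.36, -1.0, 0.0, -0.0, -0.0, -0.47]
[1.0, -0.31, -1.01, 0.01, -0.0, -0.0, -0.47]
[1.0, -0.28, -1.02, 0.0, -0.0, -0.0, -0.47]
[1.0, -0.23, -1.04, 0.01, -0.0, -0.0, -0.47]
[1.0, -0.19, -1.04, 0.0, -0.0, -0.0, -0.47]
[1.0, -0.15, -1.05, 0.01, -0.0, -0.0, -0.47]
[1.0, -0.11, -1.05, 0.0, -0.0, -0.0, -0.47]
[1.0, -0.06, -1.06, 0.01, -0.0, -0.0, -0.47]
[1.0, -0.01, -1.06, 0.0, -0.0, -0.0, -0.47]
[1.0, 0.02, -1.06, 0.01, -0.0, -0.0, -0.47]
[1.0, 0.07, -1.06, 0.0, -0.0, -0.0, -0.47]
[1.0, 0.11, -1.05, 0.01, -0.0, -0.0, -0.47]
[1.0, 0.16, -1.05, 0.0, -0.0, -0.0, -0.47]
[1.0, 0.2, -1.04, 0.01, -0.0, -0.0, -0.47]
```

```bash
python3 -m crank '{"plan":[1,-0.7,-0.77,0,0,0,-0.47, 1,-0.7,-0.8,0,0,0,-0.47, 1,-0.65,-0.83,0,0,0,-0.47, 1,-0.63,-0.86,0,0,0,-0.47, 1,-0.6,-0.88,0,0,0,-0.47, 1,-0.55,-0.9,0,0,0,-0.47, 1,-0.5,-0.93,0,0,0,-0.47, 1,-0.48,-0.94,0,0,0,-0.47]}' 30
python3 -m crank '{"plan":[1,-0.44,-0.97,0,0,0,-0.47, 1,-0.4,-0.98,0,0,0,-0.47, 1,-0.36,-1,0,0,0,-0.47, 1,-0.3,-1,0,0,0,-0.47, 1,-0.28,-1,0,0,0,-0.47, 1,-0.23,-1,0,0,0,-0.47, 1,-0.19,-1,0,0,0,-0.47, 1,-0.15,-1,0,0,0,-0.47]}'
python3 -m crank '{"plan":[1,-0.1,-1,0,0,0,-0.47, 1,-0.06,-1,0,0,0,-0.47, 1,0,-1,0,0,0,-0.47, 1,0,-1,0,0,0,-0.47, 1,0.07,-1,0,0,0,-0.47, 1,0.1,-1,0,0,0,-0.47, 1,0.16,-1,0,0,0,-0.47, 1,0.2,-1,0,0,0,-0.47]}'
python3 - <<'E'
from h import *
snap('wrist','pics/w1.png'); s=robot.state();print(s['time'],s['ee_pos'],s['ee_rot'],s['qvel'].round(1))
E
```

```text
time: 0.95
ee_pos: [0.3059, 0.2263, 0.1933]
ee_rot: [-180.0, -0.0, 172.6]
ft_force: [0.2, -0.7, -0.1]
gripper_width: 0.0916
finger_force: 0.0
time: 1.75
ee_pos: [0.3793, -0.0124, 0.1934]
ee_rot: [180.0, 0.0, -168.7]
ft_force: [-0.2, 0.3, 0.1]
gripper_width: 0.0917
finger_force: 0.0
time: 2.55
ee_pos: [0.4493, -0.2433, 0.1931]
ee_rot: [180.0, -0.0, -149.9]
ft_force: [0.4, -0.2, 0.7]
gripper_width: 0.0916
finger_force: 0.0
2.6 [ 0.45046731 -0.24761811  0.19295532] [-1.79842452e+02 -3.31371939e-02 -1.49832420e+02] [ 2.1 -2.5  4.8  0.4 -0.5  8.3]
```

View pics/w1.png

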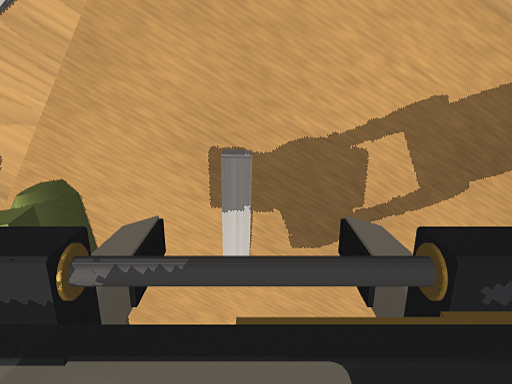

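The wedge shows at u 222–251, with its far end at v≈153. The rest is hidden by the gripper bar. I'll compute what that end is.

```bash
python3 - <<'E'
from h import *
p=json.load(open('pics/w1.json'))
print(p['xyz'],Rm(p['attitude']).round(2).tolist())
for uv in[(222,153),(251,153),(222,157),(251,157),(223,250),(250,250),(222,150)]: print(uv,onz(p,uv,0).round(4),onz(p,uv,.035).round(4),onz(p,uv,.005).round(4))
im=cv2.imread('pics/w1.png'); cv2.imwrite('pics/w1c.png',cv2.resize(im[135:260,195:280],None,fx=5,fy=4.7,interpolation=cv2.INTER_CUBIC))
E
```

```text
[0.3843970242612571, -0.2801599479502963, 0.3845660665485089] [[-0.5, 0.83, 0.24], [0.87, 0.48, 0.14], [-0.0, 0.27, -0.96]]
(222, 153) [ 0.4662 -0.2736  0.    ] [ 0.4587 -0.2742  0.035 ] [ 0.4651 -0.2737  0.005 ]
(251, 153) [ 0.4489 -0.2437  0.    ] [ 0.443  -0.2471  0.035 ] [ 0.448  -0.2442  0.005 ]
(222, 157) [ 0.4704 -0.2713  0.    ] [ 0.4626 -0.2721  0.035 ] [ 0.4693 -0.2714  0.005 ]
(251, 157) [ 0.4531 -0.2413  0.    ] [ 0.4468 -0.2449  0.035 ] [ 0.4522 -0.2418  0.005 ]
(223, 250) [ 0.5774 -0.2113  0.    ] [ 0.5598 -0.2176  0.035 ] [ 0.5749 -0.2122  0.005 ]
(250, 250) [ 0.5599 -0.181   0.    ] [ 0.5439 -0.1901  0.035 ] [ 0.5576 -0.1823  0.005 ]
(222, 150) [ 0.463  -0.2753  0.    ] [ 0.4558 -0.2757  0.035 ] [ 0.462  -0.2754  0.005 ]
```

View pics/w1c.png

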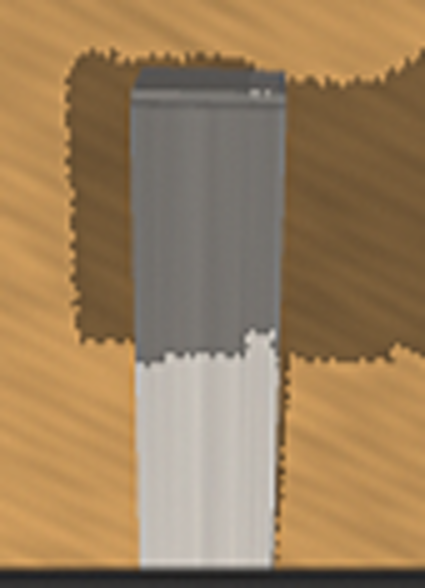

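The butt (dark vertical end face, v 150–155) is on the robot side. The wedge's width in pixels matches 34 mm at z≈35 mm there, and at a low height on the far side, so the nose points away. The choice is confirmed. I'll descend partway, take a second view and triangulate.

```bash
python3 - <<'E'
from h import *
p=json.load(open('pics/w1.json'))
b=onz(p,(236.7,155.2),.035);f=onz(p,(236.4,250),.010)
a=f-b;print(b,f,np.degrees(np.arctan2(a[1],a[0])))
y=np.arctan2(a[1],a[0]);g=b[:2]+.0155*np.array([np.cos(y),np.sin(y)]);print('grip',g)
go([*g,0.10],-150,4)
E
```

```text
[ 0.4528562  -0.25924515  0.035     ] [ 0.56388908 -0.19846729  0.01      ] 28.695686029247653
grip [ 0.46645252 -0.25180271]
[1.0, -0.1, -0.09, 0.77, -0.01, -0.0, 0.01]
[1.0, -0.1, -0.1, 0.78, -0.01, -0.0, 0.01]
[1.0, -0.09, -0.1, 0.77, -0.01, -0.0, 0.01]
[1.0, -0.1, -0.09, 0.78, -0.01, -0.0, 0.01]
```

```bash
python3 -m crank '{"plan":[1,-0.1,-0.1,0.77,0,0,0.13, 1,-0.1,-0.1,0.77,0,0,0.13, 1,-0.1,-0.1,0.77,0,0,0, 1,-0.1,-0.05,0.77,0,0,0, 1,0,0,0,0,0,0]}'
python3 - <<'E'
from h import *
p,im=snap('wrist','pics/w2.png'); s=robot.state();print(s['time'],s['ee_pos'],s['ee_rot'])
p1=json.load(open('pics/w1.json'))
b=[.4528562,-.25924515,.035]
print(proj(p,b))
q=proj(p,b).astype(int); x0,y0=max(q[0]-60,0),max(q[1]-60,0)
cv2.imwrite('pics/w2c.png',cv2.resize(im[y0:y0+140,x0:x0+130],None,fx=4,fy=4,interpolation=cv2.INTER_CUBIC));print(x0,y0)
E
```

```text
time: 3.1
ee_pos: [0.4631, -0.244, 0.098]
ee_rot: [179.7, -0.1, -151.2]
ft_force: [0.0, 0.6, -0.6]
gripper_width: 0.0917
finger_force: 0.0
3.15 [ 0.46393526 -0.24463956  0.09985638] [ 1.79805514e+02 -8.43415770e-02 -1.51238221e+02]
[239.84176747 164.71416471]
179 104
```

View pics/w2c.png

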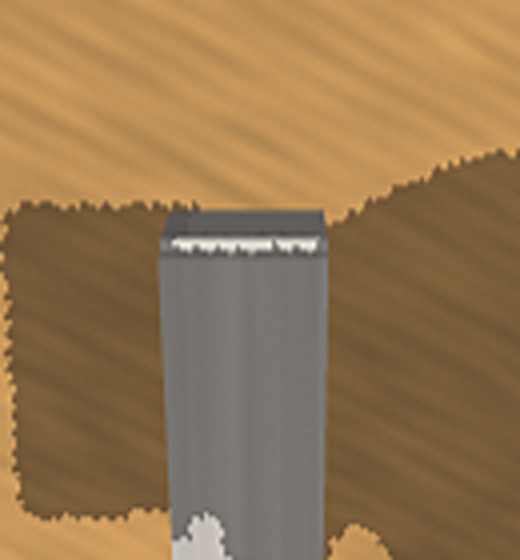

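Triangulation check: the butt's top edge was predicted at (239.8,164.7) for z=35 mm, and it appears at (239.9,164.5). The height and position hold. Now the approach numbers.

```bash
python3 - <<'E'
from h import *
p=json.load(open('pics/w2.json'));p1=json.load(open('pics/w1.json'))
print(tri(p1,(236.7,155.2),p,(239.9,164.5)))
b=onz(p,(239.9,164.5),.035);f=onz(p,(241,239),.024)
a=f-b;y=np.arctan2(a[1],a[0]);print(b,np.degrees(y),np.linalg.norm(a[:2]))
y=np.radians(29);g=b[:2]+.0155*np.array([np.cos(y),np.sin(y)]);print('grip',g)
go([*g,0.003],-151.2,6)
E
```

```text
(array([ 0.45382133, -0.25890344,  0.02985581]), np.float64(0.00010776762165782255))
[ 0.4526804  -0.25928668  0.035     ] 28.662276244581765 0.06996146961062681
grip [ 0.46623701 -0.25177213]
[1.0, 0.01, -0.04, 0.54, 0.01, -0.0, -0.0]
[1.0, 0.0, -0.04, 0.54, 0.01, -0.0, -0.0]
[1.0, 0.01, -0.05, 0.53, 0.01, -0.0, -0.0]
[1.0, 0.01, -0.04, 0.54, 0.01, -0.0, -0.0]
[1.0, 0.01, -0.04, 0.54, 0.01, -0.0, -0.0]
[1.0, 0.0, -0.04, 0.54, 0.01, -0.0, -0.0]
```

```bash
python3 -m crank '{"plan":[1,0.01,-0.1,0.8,0,0,0, 1,0.01,-0.1,0.8,0,0,0, 1,0,-0.06,0.8,0,0,0, 1,0,0,0.5,0,0,0, 1,0,0,0.2,0,0,0, 1,0,0,0,0,0,0]}' 30
```

```text
time: 3.75
ee_pos: [0.4682, -0.2527, 0.0085]
ee_rot: [-180.0, 0.0, -151.2]
ft_force: [0.0, 0.4, 0.7]
gripper_width: 0.0921
finger_force: 0.0
```

```bash
python3 -m crank '{"plan":[1,0,0,0.1,0,0,0, 1,0,0,0,0,0,0, 1,0,0,0,0,0,0]}'
```

```text
time: 4.05
ee_pos: [0.4685, -0.2528, 0.0058]
ee_rot: [-179.9, 0.0, -151.2]
ft_force: [0.4, 0.3, -0.5]
gripper_width: 0.0916
finger_force: 0.0
```

```bash
python3 -m crank '{"plan":[1,0.08,0,0.1,0,0,0, 1,0,0,0,0,0,0, 0,0,0,0,0,0,0, 0,0,0,0,0,0,0, 0,0,0,0,0,0,0, 0,0,0,0,0,0,0, 0,0,0,0,0,0,0]}' 55
```

```text
time: 4.75
ee_pos: [0.466, -0.2537, 0.002]
ee_rot: [180.0, 0.0, -151.2]
ft_force: [0.2, -0.0, -0.6]
gripper_width: 0.0561
finger_force: 0.0
```

```bash
python3 -m crank '{"plan":[0,0,0,0,0,0,0, 0,0,0,0,0,0,0, 0,0,0,0,0,0,0, 0,0,0,0,0,0,0, 0,0,0,0,0,0,0]}' 55
```

```text
time: 5.25
ee_pos: [0.4659, -0.2537, 0.002]
ee_rot: [180.0, 0.0, -151.2]
ft_force: [0.3, -1.1, -0.6]
gripper_width: 0.0163
finger_force: 0.0
```

```bash
python3 - <<'E'
from h import *
T=cv2.imread('pics/top0.png');S=cv2.imread('pics/scene0.png')
pt=json.load(open('pics/top0.json'));ps=json.load(open('pics/scene0.json'))
# feet from crops: top crop scale .3 ; scene crop .35
A=lambda c:(135+c[0]*120/400,70+c[1]*95/317)
B=lambda c:(270+(c[0]-400)*140/400,185+c[1]*115/329)
print('top free front foot',onz(pt,A((355,232))).round(3),'hinge foot',onz(pt,A((106,278))).round(3))
# scene: feet: near-free(x+?)(438,168) , (500,302), (735,222)
for c in[(438,168),(500,302),(735,222)]: print('scene foot',c,onz(ps,B(c)).round(3))
for n,c in dict(BL=(37,72),BR=(313,25),FL=(58,250),).items(): print(n,onz(pt,A(c),.165).round(3))
for n,c in dict(a=(455,62),b=(447,90),c=(518,235),d=(685,25),e=(772,152)).items(): print(n,onz(ps,B(c),.165).round(3))
E
```

```text
top free front foot [ 0.737 -0.016  0.   ] hinge foot [0.683 0.268 0.   ]
scene foot (438, 168) [ 0.737 -0.017  0.   ]
scene foot (500, 302) [0.917 0.019 0.   ]
scene foot (735, 222) [0.86  0.315 0.   ]
BL [0.863 0.299 0.165]
BR [0.913 0.018 0.165]
FL [0.678 0.271 0.165]
a [0.696 0.001 0.165]
b [ 0.731 -0.016  0.165]
c [0.914 0.021 0.165]
d [0.686 0.272 0.165]
e [0.86  0.31  0.165]
```

The opening went to 16 mm with no finger force, so the grasp missed. I'll look.

```bash
python3 - <<'E'
from h import *
a=snap('scene','pics/s3.png')[1];b=snap('top','pics/t3.png')[1];c=snap('wrist','pics/w3.png')[1]
im=np.hstack([cv2.resize(a[130:240,150:260],(400,400)),cv2.resize(c,(400,300)) if 0 else cv2.copyMakeBorder(cv2.resize(c,(400,300)),0,100,0,0,0)])
cv2.imwrite('pics/m3.png',im); print(robot.state()['gripper_width'])
E
```

```text
0.0043994461281018395
```

View pics/m3.png

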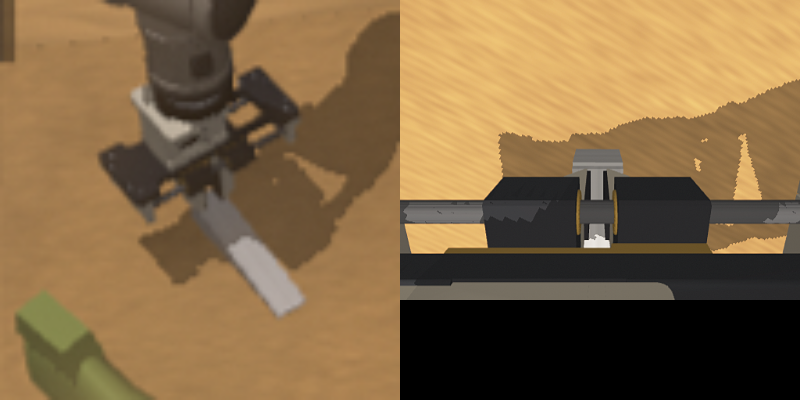

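```bash
python3 - <<'E'
from h import *
s=robot.state();print(s['gripper_width'],s['finger_force'],s['ee_pos'],s['ft_force'].round(1))
p=json.load(open('pics/w3.json'));c=cv2.imread('pics/w3.png')
y=np.radians(28.8);n=np.array([-np.sin(y),np.cos(y),0])*.017
b=np.array([.4527,-.2593,.035])
print([proj(p,b+k*n).round(1).tolist() for k in(-1,0,1)], 'tcp',proj(p,s['ee_pos']).round(1), 'grasp',proj(p,np.array(s['ee_pos'])+[0,0,.019]).round(1))
hsv=cv2.cvtColor(c,cv2.COLOR_BGR2HSV)
for v in range(186,236,4): 
    r=np.where((hsv[v,200:310,1]<40)&(hsv[v,200:310,2]>70))[0]+200
    print(v,r.min() if len(r) else None,r.max() if len(r) else None,c[v,200:312:8].mean(1).astype(int).tolist())
E
```

```text
0.0043994461281018395 0.0 [ 0.46595617 -0.25372568  0.00201343] [ 0.8 -0.4 -0.5]
[[220.3, 210.2], [253.3, 210.1], [286.4, 210.1]] tcp [250.7 212.7] grasp [250.6 224.9]
186 None None [108, 109, 109, 113, 110, 108, 100, 103, 110, 106, 109, 111, 107, 108]
190 None None [105, 109, 110, 109, 111, 107, 108, 103, 103, 110, 107, 109, 112, 106]
194 225 280 [111, 107, 111, 109, 107, 107, 108, 107, 107, 107, 108, 108, 113, 112]
198 224 281 [110, 112, 106, 104, 104, 106, 106, 104, 105, 105, 106, 112, 109, 114]
202 223 282 [110, 111, 110, 107, 108, 108, 107, 108, 109, 109, 109, 108, 112, 110]
206 222 284 [112, 110, 110, 101, 102, 102, 102, 104, 102, 104, 104, 109, 108, 113]
210 221 284 [105, 109, 107, 149, 149, 149, 148, 149, 149, 149, 149, 112, 110, 110]
214 221 284 [108, 102, 108, 112, 113, 115, 120, 115, 115, 114, 113, 110, 114, 110]
218 221 285 [105, 107, 102, 140, 112, 100, 148, 142, 84, 118, 139, 113, 113, 117]
222 244 284 [101, 105, 107, 110, 111, 24, 148, 142, 16, 111, 109, 113, 113, 113]
226 210 292 [71, 67, 74, 73, 112, 27, 149, 142, 20, 111, 72, 74, 75, 75]
230 244 259 [37, 36, 36, 32, 111, 27, 148, 143, 22, 113, 33, 35, 33, 32]
234 244 259 [35, 37, 35, 33, 111, 27, 148, 142, 27, 112, 34, 33, 32, 34]
```

The wedge has not moved: its butt edge is at v=210, as predicted. The fingers closed without touching it, so the tips may sit higher than the reported TCP. I'll check the fingertip pixels in the first scene picture against the TCP reading.

```bash
python3 - <<'E'
from h import *
ps=json.load(open('pics/scene0.json'));S=cv2.imread('pics/scene0.png')
t=np.array([.2328,.4702,.1929]);Y=np.array([.444,.896,0])
for h in(0,.02,.04): print(h,[proj(ps,t+k*Y+[0,0,h]).round(1).tolist() for k in(-.046,-.065,.046,.065)])
t=np.array([.466,-.2537,.002])
for h in(0,.02,.04): print(h,proj(ps,t+[0,0,h]).round(1))
w=json.load(open('pics/w1.json'));s=[.4495,-.2455,.193]
Y=Rm([180,0,-149.9])[:,1];X=Rm([180,0,-149.9])[:,0]
for h in(0,.02,.04): print('w1',h,[proj(w,np.array(s)+k*Y+m*X+[0,0,h]).round(0).tolist() for k in(-.046,.046) for m in (-.0095,.0095)])
a=cv2.resize(S[40:100,355:430],(500,400),interpolation=cv2.INTER_CUBIC)
b=cv2.imread('pics/s3.png')[150:210,180:240];b=cv2.resize(b,(300,300),interpolation=cv2.INTER_CUBIC)
cv2.imwrite('pics/m4.png',np.hstack([a,cv2.copyMakeBorder(b,0,100,0,0,0)]))
E
```

```text
0 [[372.2, 88.0], [367.3, 87.0], [396.1, 92.7], [401.1, 93.7]]
0.02 [[373.4, 83.9], [368.5, 82.9], [397.6, 88.6], [402.6, 89.6]]
0.04 [[374.6, 79.7], [369.7, 78.7], [399.1, 84.4], [404.2, 85.4]]
0 [208.2 189.7]
0.02 [207.7 186.5]
0.04 [207.2 183.3]
w1 0 [[175.0, 225.0], [173.0, 197.0], [320.0, 225.0], [322.0, 197.0]]
w1 0.02 [[167.0, 239.0], [164.0, 208.0], [327.0, 239.0], [330.0, 208.0]]
w1 0.04 [[157.0, 257.0], [154.0, 222.0], [336.0, 257.0], [339.0, 222.0]]
```

View pics/m4.png

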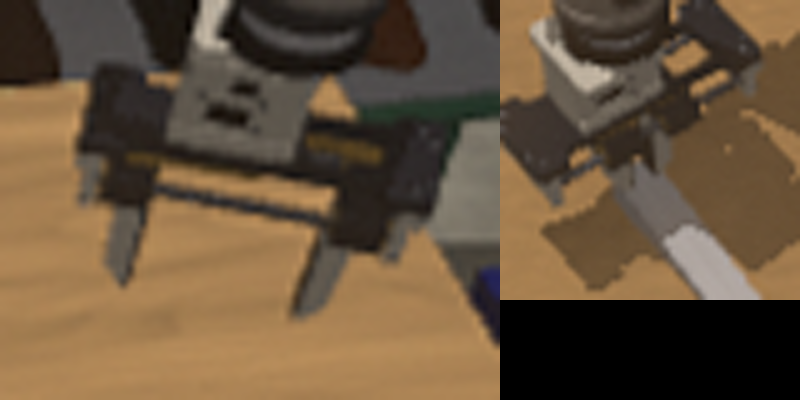

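In that crop the fingertips are at scene pixels (373,83) and (400,87), where the TCP reading puts them at (372,88) and (396,93). That places the whole gripper about 30 mm higher than the reading. The fingers closed above the wedge. I'll open and come down guarded, feeling for contact.

```bash
python3 -m crank '{"plan":[1,0,0,0,0,0,0, 1,0,0,0,0,0,0, 1,0,0,0,0,0,0, 1,0,0,0,0,0,0, 1,0,0,0,0,0,0, 1,0,0,0,0,0,0, 1,0,0,0,0,0,0, 1,0,0,0,0,0,0]}' 55
python3 -m crank '{"plan":[1,0,0,0,0,0,0, 1,0,0,0,0,0,0, 1,0,0,0,0,0,0, 1,0,0,0.2,0,0,0, 1,0,0,0.1,0,0,0, 1,0,0,0,0,0,0]}' 55
```

```text
time: 6.2
ee_pos: [0.466, -0.2537, 0.002]
ee_rot: [-180.0, 0.0, -151.2]
ft_force: [0.6, -0.1, 0.3]
gripper_width: 0.0638
finger_force: 0.0
time: 6.8
ee_pos: [0.4655, -0.2534, -0.0077]
ee_rot: [179.9, -0.0, -151.2]
ft_force: [0.2, 0.1, -0.2]
gripper_width: 0.0919
finger_force: 0.0
```

```bash
python3 -m crank '{"plan":[1,0,0,0.1,0,0,0, 1,0,0,0.1,0,0,0, 1,0,0,0.1,0,0,0, 1,0,0,0,0,0,0]}'
python3 -m crank '{"plan":[1,0,0,0.1,0,0,0, 1,0,0,0,0,0,0]}'
python3 - <<'E'
from h import *
p,c=snap('wrist','pics/w5.png');s=robot.state();print(s['ee_pos'],s['ft_force'].round(1))
cv2.imwrite('pics/w5c.png',c[150:330,60:450])
E
```

```text
time: 7.2
ee_pos: [0.4657, -0.2535, -0.0165]
ee_rot: [180.0, -0.0, -151.2]
ft_force: [0.1, 0.3, -0.3]
gripper_width: 0.0915
finger_force: 0.0
time: 7.4
ee_pos: [0.4658, -0.2536, -0.0193]
ee_rot: [180.0, -0.0, -151.2]
ft_force: [-0.1, 0.1, 0.8]
gripper_width: 0.0918
finger_force: 0.0
[ 0.46584516 -0.25361295 -0.01917046] [ 0.3 -0.3 -0.5]
```

```bash
for i in 1; do python3 -m crank '{"plan":[1,0,0,0.1,0,0,0, 1,0,0,0,0,0,0]}'|sed -n 2,4p; done
python3 -m crank '{"plan":[1,0,0,0.06,0,0,0, 1,0,0,0,0,0,0]}'|sed -n 2,4p
python3 -m crank '{"plan":[1,0,0,0.06,0,0,0, 1,0,0,0,0,0,0]}'|sed -n 2,4p
```

```text
ee_pos: [0.4658, -0.2536, -0.0223]
ee_rot: [180.0, -0.0, -151.2]
ft_force: [-0.3, 0.2, -0.7]
ee_pos: [0.4658, -0.2536, -0.024]
ee_rot: [180.0, -0.0, -151.2]
ft_force: [0.2, -0.2, -0.2]
ee_pos: [0.4658, -0.2537, -0.0258]
ee_rot: [180.0, -0.0, -151.2]
ft_force: [1.3, -0.4, 0.3]
```

```bash
python3 -m crank '{"plan":[1,0,0,0.05,0,0,0, 1,0,0,0,0,0,0]}'|sed -n 2,4p
python3 -m crank '{"plan":[1,0,0,0.05,0,0,0, 1,0,0,0,0,0,0]}'|sed -n 2,4p
```

```text
ee_pos: [0.4658, -0.2536, -0.0273]
ee_rot: [180.0, -0.0, -151.2]
ft_force: [-0.2, 0.1, 0.4]
ee_pos: [0.4659, -0.2537, -0.0288]
ee_rot: [180.0, -0.0, -151.2]
ft_force: [-0.4, 0.5, 0.2]
```

```bash
python3 - <<'E'
from h import *
# tip height offset from w1 & w5: finger inner-tip pixels along row scan
c=cv2.imread('pics/w5.png');p=json.load(open('pics/w5.json'))
c2=c.copy();b=np.array([.4527,-.2593,.035]);print(proj(p,b))
cv2.imwrite('pics/w5c.png',cv2.resize(c[170:320,100:420],None,fx=2.4,fy=2.4,interpolation=cv2.INTER_CUBIC))
E
```

```text
[253.19629239 227.0818102 ]
```

View pics/w5c.png

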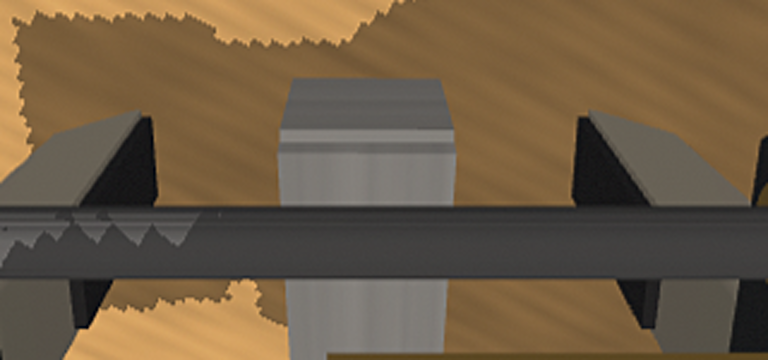

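The finger corners in the wrist view are at (162,219) and (341,219), with the lower ones at (165,251) and (339,251). These put the tips 35 mm behind the reported TCP along the tool axis, with no sideways offset. The tips are therefore at about 6 mm now. I'll go down 3 mm more and close.

```bash
python3 -m crank '{"plan":[1,0,0,0.1,0,0,0, 1,0,0,0,0,0,0]}'|sed -n 2,4p
python3 -m crank '{"plan":[0,0,0,0,0,0,0, 0,0,0,0,0,0,0, 0,0,0,0,0,0,0, 0,0,0,0,0,0,0, 0,0,0,0,0,0,0, 0,0,0,0,0,0,0, 0,0,0,0,0,0,0, 0,0,0,0,0,0,0]}' 55
```

```text
ee_pos: [0.4657, -0.2536, -0.032]
ee_rot: [180.0, -0.0, -151.2]
ft_force: [-0.0, 1.2, 0.5]
time: 9.45
ee_pos: [0.4659, -0.2536, -0.0316]
ee_rot: [180.0, 0.0, -151.2]
ft_force: [0.3, 0.3, -0.4]
gripper_width: 0.0338
finger_force: 55.0
```

It is gripped: 33.8 mm opening at 55 N. The two views agree on the cage to a few mm:
- **Posts:** feet at (0.737,-0.016) and (0.683,0.268). They are 289 mm apart against the 290 mm given.
- **Frame:** yaw about 10.7°, mouth at (0.724,0.052).

Next I'll lift and move to the line with the nose 90 mm short of the gate.

```bash
python3 -m crank '{"plan":[0,0,0,-0.5,0,0,0, 0,0,0,-1,0,0,0]}'
python3 - <<'E'
from h import *
go([.497,.009,0.015],-169.3,10,0)
E
```

```text
time: 9.65
ee_pos: [0.4639, -0.2523, 0.0115]
ee_rot: [179.7, -0.2, -151.2]
ft_force: [0.1, -0.5, -3.0]
gripper_width: 0.0339
finger_force: 55.0
[0.0, -0.52, 0.71, -0.01, 0.01, -0.0, 0.36]
[0.0, -0.49, 0.73, -0.01, 0.01, -0.0, 0.36]
[0.0, -0.47, 0.74, -0.01, 0.01, -0.0, 0.36]
[0.0, -0.45, 0.75, -0.01, 0.01, -0.0, 0.36]
[0.0, -0.42, 0.77, -0.01, 0.01, -0.0, 0.36]
[0.0, -0.4, 0.78, -0.01, 0.01, -0.0, 0.36]
[0.0, -0.37, 0.8, -0.02, 0.01, -0.0, 0.36]
[0.0, -0.35, 0.8, -0.01, 0.01, -0.0, 0.36]
[0.0, -0.32, 0.82, -0.01, 0.01, -0.0, 0.36]
[0.0, -0.3, 0.83, -0.02, 0.01, -0.0, 0.36]
```

```bash
python3 -m crank '{"plan":[0,-0.5,0.7,0,0,0,0.36, 0,-0.5,0.73,0,0,0,0.36, 0,-0.47,0.74,0,0,0,0.36, 0,-0.45,0.75,0,0,0,0.36, 0,-0.42,0.77,0,0,0,0.36, 0,-0.4,0.78,0,0,0,0.36, 0,-0.37,0.8,0,0,0,0.36, 0,-0.35,0.8,0,0,0,0.36]}' >/dev/null
python3 -m crank '{"plan":[0,-0.32,0.82,0,0,0,0.36, 0,-0.3,0.83,0,0,0,0.36, 0,0,0,0,0,0,0, 0,0,0,0,0,0,0]}'
python3 - <<'E'
from h import *
p,c=snap('top','pics/t6.png');s=snap('scene','pics/s6.png')[1];w=snap('wrist','pics/w6.png')[1]
a=cv2.resize(s[110:280,170:400],(500,370),interpolation=2)
cv2.imwrite('pics/m6.png',a)
go([.497,.009,-0.030],-169.3,2,0)
E
```

```text
time: 10.85
ee_pos: [0.4985, 0.0076, 0.013]
ee_rot: [180.0, -0.1, -169.1]
ft_force: [-0.0, -0.6, -2.9]
gripper_width: 0.0337
finger_force: 55.0
[0.0, 0.02, 0.05, 0.72, 0.0, -0.0, 0.0]
[0.0, 0.02, 0.05, 0.72, 0.0, -0.0, 0.0]
```

View pics/m6.png

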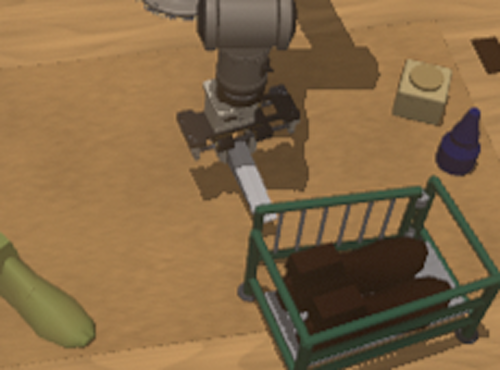

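The wedge is held straight on the line, with its nose at scene ~(294,210), short of the gate and clear of the pot and dispenser. I'll lower to 1.2 mm above the gripped height.

```bash
python3 -m crank '{"plan":[0,0,0,0.8,0,0,0, 0,0,0,0.4,0,0,0, 0,0,0,0.22,0,0,0, 0,0,0,0,0,0,0, 0,0,0,0,0,0,0]}'
```

```text
time: 11.5
ee_pos: [0.4992, 0.007, -0.0289]
ee_rot: [180.0, 0.0, -169.3]
ft_force: [-0.0, 0.4, -3.6]
gripper_width: 0.0337
finger_force: 55.0
```

```bash
python3 -m crank '{"plan":[0,-0.4,0,0.05,0,0,0, 0,-0.4,0,0,0,0,0, 0,-0.4,0,0,0,0,0, 0,-0.3,0,0,0,0,0, 0,-0.2,0,0,0,0,0, 0,0,0,0,0,0,0]}'
python3 -m crank '{"plan":[0,-0.15,0,0,0,0,0, 0,-0.15,0,0,0,0,0, 0,-0.15,0,0,0,0,0, 0,-0.15,0,0,0,0,0, 0,0,0,0,0,0,0]}'
```

```text
time: 12.1
ee_pos: [0.5499, 0.0168, -0.0304]
ee_rot: [-180.0, 0.1, -169.2]
ft_force: [-0.4, -0.8, -2.8]
gripper_width: 0.0333
finger_force: 55.0
time: 12.6
ee_pos: [0.5674, 0.0202, -0.0308]
ee_rot: [-180.0, 0.0, -169.2]
ft_force: [1.0, 0.3, -4.9]
gripper_width: 0.0337
finger_force: 55.0
```

```bash
python3 -m crank '{"plan":[0,-0.15,0,0,0,0,0, 0,-0.15,0,0,0,0,0, 0,-0.15,0,0,0,0,0, 0,0,0,0,0,0,0]}'
python3 -m crank '{"plan":[0,-0.1,0,0,0,0,0, 0,-0.1,0,0,0,0,0, 0,-0.1,0,0,0,0,0, 0,0,0,0,0,0,0]}'
```

```text
time: 13.0
ee_pos: [0.5807, 0.0227, -0.0308]
ee_rot: [180.0, 0.0, -169.2]
ft_force: [0.4, -1.6, -6.5]
gripper_width: 0.034
finger_force: 55.0
time: 13.4
ee_pos: [0.5893, 0.0243, -0.0308]
ee_rot: [180.0, 0.0, -169.2]
ft_force: [0.3, -0.4, -6.7]
gripper_width: 0.0333
finger_force: 55.0
```

```bash
for k in 1; do python3 -m crank '{"plan":[0,-0.1,0,0,0,0,0, 0,-0.1,0,0,0,0,0, 0,0,0,0,0,0,0]}'|sed -n '2p;4p'; done
python3 -m crank '{"plan":[0,-0.1,0,0,0,0,0, 0,-0.1,0,0,0,0,0, 0,0,0,0,0,0,0]}'|sed -n '2p;4p'
```

```text
ee_pos: [0.5952, 0.0255, -0.0308]
ft_force: [1.0, -1.6, -7.0]
ee_pos: [0.6011, 0.0267, -0.0307]
ft_force: [-0.4, -0.7, -6.8]
```

```bash
for k in 1; do python3 -m crank '{"plan":[0,-0.07,0,0,0,0,0, 0,-0.06,0,0,0,0,0, 0,0,0,0,0,0,0]}'|sed -n '2p;4p'; done
python3 -m crank '{"plan":[0,-0.07,0,0,0,0,0, 0,-0.06,0,0,0,0,0, 0,0,0,0,0,0,0]}'|sed -n '2p;4p'
```

```text
ee_pos: [0.6024, 0.0272, -0.031]
ft_force: [-8.0, -2.9, -1.7]
ee_pos: [0.6025, 0.0276, -0.0313]
ft_force: [-20.6, -4.4, 4.4]
```

The jam is felt: push about 21 N after a sharp rise. I'll ease the command off to about 15 N, then check the gate numerically.

```bash
python3 -m crank '{"plan":[0,0.06,0,0,0,0,0, 0,0,0,0,0,0,0]}'|sed -n '2p;4p'
python3 - <<'E'
from h import *
c=snap('top','pics/t7.png')[1];s=snap('scene','pics/s7.png')[1]
pt=json.load(open('pics/t7.json'));ps=json.load(open('pics/s7.json'))
# green mask sampled along the gate's top tube (z=.163, x=0) for a set of cage y, offset in cage x
O=np.array([.710,.126]);X=np.array([.9826,.1857]);Y=np.array([-.1857,.9826])
for n,p,a,b in(('top',pt,'pics/top0.png','pics/t7.png'),('scene',ps,'pics/scene0.png','pics/s7.png')):
  for f in(a,b):
    hsv=cv2.cvtColor(cv2.imread(f),cv2.COLOR_BGR2HSV);m=((hsv[...,0]>50)&(hsv[...,0]<95)&(hsv[...,1]>70))
    out=[]
    for y in(-.11,-.09,-.05,0,.05,.09):
      g=[]
      for x in np.arange(-.07,.031,.002):
        q=proj(p,[*(O+x*X+y*Y),.155]).round().astype(int); 
        if 0<=q[1]<384 and 0<=q[0]<512 and m[q[1],q[0]]: g.append(x)
      out.append((y,round(float(np.median(g)),3),len(g)) if g else (y,None))
    print(n,f,out)
E
```

```text
ee_pos: [0.6027, 0.0275, -0.0313]
ft_force: [-12.2, -2.6, -1.5]
top pics/top0.png [(-0.11, -0.048, 7), (-0.09, -0.046, 5), (-0.05, -0.038, 7), (0, -0.029, 8), (0.05, -0.02, 11), (0.09, -0.01, 9)]
top pics/t7.png [(-0.11, -0.004, 11), (-0.09, -0.001, 12), (-0.05, 0.002, 7), (0, 0.002, 9), (0.05, -0.005, 14), (0.09, -0.002, 11)]
scene pics/scene0.png [(-0.11, -0.043, 4), (-0.09, -0.045, 2), (-0.05, -0.033, 4), (0, -0.025, 2), (0.05, -0.015, 4), (0.09, -0.008, 3)]
scene pics/s7.png [(-0.11, 0.005, 6), (-0.09, 0.004, 5), (-0.05, 0.003, 6), (0, 0.003, 6), (0.05, 0.003, 4), (0.09, 0.001, 4)]
```

The gate is shut: its top tube sits at cage x≈0 along the whole length in both views (it was at −45 mm at the free end). The push is about 12.5 N after a 21 N peak, so I'll release, then lift straight up.

```bash
python3 -m crank '{"plan":[0.5,0,0,0,0,0,0, 0.5,0,0,0,0,0,0, 0.6,0,0,0,0,0,0, 0.6,0,0,0,0,0,0, 0.7,0,0,0,0,0,0, 0.7,0,0,0,0,0,0]}'
python3 -m crank '{"plan":[0.7,0.1,0,-0.2,0,0,0, 0.7,0.2,0,-0.5,0,0,0, 0.7,0.3,0,-0.8,0,0,0, 0.7,0.3,0,-1,0,0,0, 0.7,0.3,0,-1,0,0,0, 0.7,0.8,0,-1,0,0,0, 0.7,1,0,-0.5,0,0,0, 0.7,1,0,0,0,0,0]}'
```

```text
time: 15.5
ee_pos: [0.6068, 0.0277, -0.0306]
ee_rot: [-180.0, 0.0, -169.2]
ft_force: [-0.6, -0.1, 0.1]
gripper_width: 0.0634
finger_force: 0.0
time: 16.3
ee_pos: [0.489, 0.0049, 0.1228]
ee_rot: [-179.9, 0.3, -169.2]
ft_force: [-0.1, -0.8, -0.8]
gripper_width: 0.064
finger_force: 0.0
```

```bash
python3 -m crank '{"plan":[0.7,1,0,-0.3,0,0,0, 0.7,1,0,-0.3,0,0,0, 0.7,0.5,0,0,0,0,0, 0.7,0,0,0,0,0,0]}'|sed -n '1,2p'
python3 - <<'E'
from h import *
snap('top','pics/t8.png');snap('scene','pics/s8.png')
O=np.array([.710,.126]);X=np.array([.9826,.1857]);Y=np.array([-.1857,.9826])
for n,a in(('top','pics/t8.png'),('scene','pics/s8.png')):
    p=json.load(open(a[:-3]+'json'));hsv=cv2.cvtColor(cv2.imread(a),cv2.COLOR_BGR2HSV)
    m=((hsv[...,0]>50)&(hsv[...,0]<95)&(hsv[...,1]>70));out=[]
    for y in(-.11,-.09,-.05,0,.05,.09):
      g=[x for x in np.arange(-.07,.031,.002) for q in[proj(p,[*(O+x*X+y*Y),.155]).round().astype(int)] if m[q[1],q[0]]]
      out.append((y,round(float(np.median(g)),3) if g else None))
    print(n,out)
    w=((hsv[...,1]<60)&(hsv[...,2]>70)).astype(np.uint8)
    N,l,st,c=cv2.connectedComponentsWithStats(w)
    for i in range(1,N):
        q=onz(p,c[i],.02)[:2]-O;cx,cy=q@X,q@Y
        if st[i,4]>60 and -.25<cx<.02 and -.2<cy<.1:
            b=cv2.boxPoints(cv2.minAreaRect(np.argwhere(l==i)[:,::-1].astype(np.float32)))
            print(n,st[i,4],'cage xy',round(cx,3),round(cy,3),[((onz(p,k,.02)[:2]-O)@np.c_[X,Y]).round(3).tolist() for k in b])
E
```

```text
time: 16.7
ee_pos: [0.4134, -0.0089, 0.1386]
top [(-0.11, -0.004), (-0.09, -0.001), (-0.05, 0.0), (0, -0.002), (0.05, -0.003), (0.09, -0.002)]
top 343 cage xy -0.073 -0.077 [[-0.006, -0.058], [-0.006, -0.096], [-0.139, -0.095], [-0.139, -0.058]]
scene [(-0.11, 0.005), (-0.09, 0.003), (-0.05, 0.001), (0, 0.001), (0.05, 0.005), (0.09, 0.001)]
scene 160 cage xy -0.111 -0.077 [[-0.142, -0.097], [-0.148, -0.056], [-0.077, -0.06], [-0.072, -0.099]]
scene 96 cage xy -0.036 -0.075 [[-0.014, -0.104], [-0.07, -0.069], [-0.056, -0.047], [-0.001, -0.083]]
```

The wedge lies square at cage y = −77 mm, butt at −139 mm and nose about 16 mm past the gate line. The gate is still shut and the arm is clear, so I'll hand in.

```bash
python3 -c "
from cell import robot
print(robot.hand_in())"
```

```text
the job is handed in; nothing more can be done
None
```

I handed the job in at about 17 s: the gate is shut, the released wedge lies square under its free half, and the arm is clear; the push peaked at about 21 N (target 13–17 N), no verdict came back, and I didn't measure the wedge's own pressure on the gate after letting go.

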